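Press a pin badge and keep it clamped

ROBOT

A 6-joint arm with a two-finger parallel gripper is mounted at the origin on a cart in front of the work surface, level with it; the furniture and walls round the work are solid. World frame = base frame: x ahead of the robot, y to its left, z up, the work surface at z = 0. Lengths are in m, angles in rad, forces in N, time in s.
With the tool pointing down it reaches from about 0.3 to 0.775 m from the base axis. Payload 14.6 kg.
Tool frame: the origin (TCP) lies between the finger pads; the fingertips stand ctrl.tip_extent ahead of it and the grasp point (between the pads) lies 3 mm ahead of it (ctrl.tip_extent is the distance from the TCP to the fingertips, in m); z points along the fingers, y is the line along which they close (so a half turn about z gives the same grasp; the last joint's range is limited). The gripper opens to 94 mm and grips with 3 to 60 N. Pads are 16 mm wide; open, the fingers measure 119 mm over their backs; the gripper's body (75 mm by 177 mm) begins 78 mm behind the grasp point.
Start: joints at [1.082, 0.3, 1.521, -0, 1.321, -0.067], TCP at [0.225, 0.502, 0.227] pointing down, gripper open.
Joint ranges: [-3.03, 3.03], [-0.79, 2.21], [0.23, 2.52], [-1.04, 4.18], [0, 3.07], [-2.55, 2.55]. Speed limits (rad/s): [2.22, 2.22, 2.57, 3.14, 3.14, 3.14].

INTERFACE

Orientations are given as [roll, pitch, yaw] about the fixed x, y, z axes, in that order (R = Rz(yaw) Ry(pitch) Rx(roll)).
In Python, from station import ctrl gives the robot as it stands.
- The arm moves only by the tool shift_gripper, called after "Call:" as name(argument=value, ...) on one line, values as JSON. Schema: {"type":"object","properties":{"plan":{"type":"array","items":{"type":"array","items":{"type":"array","items":{"type":"number"},"minItems":6,"maxItems":6},"minItems":1,"maxItems":10},"minItems":1,"maxItems":1},"finger_gap":{"type":"number"},"clamp_n":{"type":"number"},"only":{"type":"string"},"quiet":{"type":"boolean"},"lines":{"type":"string"}},"required":["plan"],"additionalProperties":false}. plan is a list that holds a single list of rows (three levels of brackets), with 1 to 10 rows, each of 6 numbers: dx, dy, dz in m, then a rotation vector rx, ry, rz in rad; each row shifts and turns the commanded pose from where the row before left it, along the tool's axes as they then stand; what a row does not reach is not made up. A row lasts 1/10 s, in which the tool goes at most 0.05 m and 0.15 rad, less where a joint would pass 70% of its speed; a pose out of reach is approached as far as the arm can. finger_gap is the finger opening in m, set as the call begins (left out keeps the last). The fingers move at their own pace and stop on an object; clamp_n is the grip in N (left out, the last holds). Time passes only in rows, so rows that do not move let the fingers close. The tool returns the time, the measured TCP pose, the force, the opening and the grip force at its end. only (a regular expression) keeps the lines of the reply that match it, lines (a string "A,B") keeps lines A to B, and quiet returns only ok. Input that does not fit is refused with a message, and nothing moves.
- ctrl.get_obs(): the state, without advancing time (a new reading comes with each control period).
- ctrl.camera(name): name is "scene" or "top"; returns a dict with "pixels" (400x640x3 uint8, blue, green, red), "fx", "fy", "cx", "cy" (pixels), "k1" (the pictures are not rectified: a ray, as slopes to the right and down, at radius r is drawn at 1 + k1 r^2 times it, then the intrinsics apply), "extrinsics" (4x4, takes a point from camera to world coordinates). Camera axes: x right, y up, looking along -z (the intrinsics and any distortion apply to the point x, -y, -z); pixel columns grow to the right and rows downward; lengths in m; the calibration is good to about 2 mm. A picture is of the moment at which its call begins. There is no depth.
- ctrl.hand_in(): hands the job in; it is judged then, once.
The state is a dict: "time_s": time; "qpos": joint angles; "joint_vel": joint speeds; "tau": joint torques, N m; "ee_pos": TCP position; "eef_rot": TCP orientation; "force": force on the tool from outside, world axes, zero at the start; "moment": the same for the moment, N m; "grip_width": finger opening in m; "grip_force": force on a finger pad.
Only numpy, scipy, OpenCV 4.12 (cv2) and the standard library are available. Lean on these libraries where they do the work, as an engineer would, in place of code of your own. Each camera call takes 0.05 s, during which the arm holds its last target. There are 200 camera calls.

TASK

Press the loose orange badge: lay it flat, face up, in the round die of the badge press, slide the die tray fully home under the ram, then pull the press handle forward against its spring until the red pointer stands on the green mark. Finish while still holding the handle with the pointer on the green mark, so that the badge stays clamped, and leave the other things on the desk where they are.

Things in the scene. Friction and masses are not known exactly. Their poses are not given: they have to be found in the camera images.
- badge: the badge to press: an orange disc with a white sun motif, magnet-backed, 44 mm across and 12 mm tall (straight side up to 9.5 mm, then a shallow dome), 30 g, lying face up alone on the desk; origin at the centre of its underside, z up. (Four finished badges of other colours lie in a wooden tray and are not part of the job.)
- badge_press: blue bench press for pin badges, fixed to the desk, 112 mm wide, 215 mm deep; origin on the desk right below the ram's axis; its x axis points to the back of the press (away from the operator), y to its left, z up. Its head (60 mm wide, 100 to 165 mm high, front face 30 mm in front of the ram axis) overhangs the ram; two 27 mm high rails guide the tray
- die_seat (a point): centre of the flat floor of the round die on the tray, where the badge's underside rests: 40 mm above the desk; the floor is 48 mm across inside a rim 4 mm thick (56 mm outside) that stands 3 mm above it. Moves with the tray; axes as the press
- tray_knob (a point): centre of the black upright knob at the front of the die tray, 20 mm in diameter, from 30 to 54 mm above the desk (the tray plate below it ends at 22 mm, and reaches 15 mm farther to the front); 105 mm in front of the die's centre. Take it from above and slide the tray along the press's x axis
- die_tray (a joint): how far the tray is drawn out of the press towards the operator, m: 0 is fully home (die right under the ram, hard stop), 0.11 fully out; it stays where it is left (about 1.5 N friction)
- handle_grip (a point): centre of the black rubber cross bar of the U-shaped press handle: bar 22 mm in diameter, 86 mm long along the press's y axis, free of the side arms (100 mm apart) in between; about 284 mm above the desk at rest, 150 mm from the pivot
- handle_pivot (a point): centre of the handle's hinge, on the ram's axis 135 mm above the desk; the hinge runs along the press's y axis
- press_handle (a joint): angle of the handle, rad: 0 at rest (leaning 0.10 rad back from upright), growing as the bar is pulled forward (to the press's -x) and down; stop at 1.3. A return spring pulls it back, 4 N at the bar at rest, about 8 to 10 N at the mark; it flies back if let go. The ram goes down 20 mm per rad; its sprung rubber pad meets a seated badge at about 0.5 rad
- pointer (a point): the red pointer on the handle's right arm, running over the rim of the white scale drum on the press's right side, 46 mm from the hinge
- mark (a point): middle of the green mark clip on the rim of the scale drum (13 mm long along the rim), given at the pointer's radius: the pointer stands right on it when the two points coincide
- mark_clip (a joint): where the green mark is set, as the handle angle (rad) at which the pointer stands on its middle
- press_pad: the round pad under the ram, 40 mm in diameter, sprung (1200 N/m), its face 62 mm above the desk at rest; it clamps the badge; origin on the ram's axis, 62 mm below the face
- sticky_notes: yellow note pad, 76 x 77 x 13 mm, not to be moved; origin below its centre
- clear_tape: roll of tape lying flat, 90 mm across, 48 mm tall, not to be moved; origin below its centre
- mug: white mug, 82 mm across, 91 mm tall, not to be moved; origin below its centre
- pencil: green pencil, 118 mm long, not to be moved
- glue_stick: standing glue stick, 27 mm across, 88 mm tall, not to be moved
- watercolour_tin: flat black tin, 71 x 127 x 21 mm, not to be moved; origin below its centre
- marker: marker pen, 135 mm long, not to be moved
- earbud_case: white earbud case, 47 x 60 x 25 mm, not to be moved

How it is judged:
By the outcome, as a careful person would: the job done as asked, in the order asked, and still so for the second after the job is handed in, while the arm keeps its last pose, push and grip.
It also fails if it takes over 54 s, if anything falls off the work surface, if the arm or the gripper's body presses on something with over 40 N, if the wrist force passes 120 N, or if a joint passes its speed limit or range.

## Working session

There is one attempt and no reset: what is moved stays moved. The work goes in short steps, Python scripts to look and compute and a tool call to move; the robot and the scene stay as the last step left them, time stands still between calls to the robot, and variables do not carry over. Pictures are saved under pics/ and viewed, at most 13 in all, crops included, and the job is handed in when it is done.

```bash
ls; mkdir -p pics
```

Create h.py:
```python
import numpy as np,cv2
from station import ctrl
from scipy.spatial.transform import Rotation as R
def snap(n,f=None):
    c=ctrl.camera(n)
    if f: cv2.imwrite('pics/'+f,c['pixels'])
    return c
def ray(c,uv):
    K=np.array([[c['fx'],0,c['cx']],[0,c['fy'],c['cy']],[0,0,1.]])
    p=cv2.undistortPoints(np.array([[uv]],float),K,np.array([c['k1'],0,0,0.]))[0,0]
    T=np.array(c['extrinsics']); return T[:3,3],T[:3,:3]@np.array([p[0],-p[1],-1])
def onz(c,uv,z):
    o,d=ray(c,uv); return o+d*(z-o[2])/d[2]
def tri(c1,u1,c2,u2):
    o1,d1=ray(c1,u1);o2,d2=ray(c2,u2)
    s=np.linalg.lstsq(np.c_[d1,-d2],o2-o1,rcond=None)[0]
    a=o1+s[0]*d1;b=o2+s[1]*d2; return (a+b)/2,np.linalg.norm(a-b)
def proj(c,P):
    T=np.array(c['extrinsics']);p=T[:3,:3].T@(np.array(P)-T[:3,3]);x,y=p[0]/-p[2],-p[1]/-p[2]
    k=1+c['k1']*(x*x+y*y);return np.array([c['fx']*x*k+c['cx'],c['fy']*y*k+c['cy']])
def blobs(c,lo,hi,amin=30):
    m=cv2.inRange(cv2.cvtColor(c['pixels'],cv2.COLOR_BGR2HSV),lo,hi)
    n,l,s,ce=cv2.connectedComponentsWithStats(m)
    return [(s[i].tolist(),ce[i].round(1).tolist()) for i in range(1,n) if s[i,4]>=amin]
```

Run:
```python
from h import *
np.set_printoptions(precision=4,suppress=True)
for n in('scene','top'):
    c=snap(n,n+'0.png');print(n,c['fx'],c['k1'],np.array(c['extrinsics'])[:3,3])
    print('orange',blobs(c,(5,120,120),(20,255,255)));print('red',blobs(c,(0,150,100),(4,255,255),8),blobs(c,(172,150,100),(180,255,255),8));print('green',blobs(c,(40,100,60),(85,255,255),10))
o=ctrl.get_obs();print({k:np.round(v,3) for k,v in o.items()},ctrl.tip_extent)
```

```text
pics
station.py
scene 435.7353552058467 -0.0018880149415050889 [-0.2939  1.1783  0.8777]
orange [([183, 109, 29, 9, 133], [197.2, 112.0]), ([356, 231, 10, 5, 32], [360.5, 233.3])]
red [([427, 198, 8, 5, 20], [430.1, 199.2]), ([382, 202, 9, 4, 17], [386.4, 203.7])] []
green [([1, 131, 17, 21, 123], [9.7, 140.3]), ([6, 153, 9, 8, 37], [10.0, 157.2]), ([391, 208, 9, 5, 24], [395.0, 209.9])]
top 367.12507265258773 0.0006919030391734279 [ 0.3037 -0.0373  1.2446]
orange [([377, 214, 12, 13, 61], [382.5, 220.6])]
red [([557, 188, 6, 7, 31], [559.3, 190.6]), ([467, 202, 12, 13, 56], [471.9, 208.4]), ([514, 240, 23, 25, 151], [525.7, 252.5])] []
green [([0, 140, 21, 21, 233], [8.0, 150.9]), ([312, 147, 5, 4, 16], [314.3, 148.7]), ([457, 221, 12, 13, 69], [462.0, 227.0]), ([462, 225, 4, 4, 12], [463.5, 226.5])]
{'time_s': np.float64(0.1), 'qpos': array([ 1.082,  0.3  ,  1.521, -0.   ,  1.321, -0.067]), 'joint_vel': array([-0.   , -0.003, -0.   ,  0.   ,  0.001, -0.001]), 'tau': array([  0.002, -53.264, -35.329,   0.071,   0.023,  -0.   ]), 'ee_pos': array([0.225, 0.502, 0.227]), 'eef_rot': array([-3.141, -0.   ,  2.72 ]), 'force': array([-0.123, -0.136, -0.085]), 'moment': array([-0.03 ,  0.034,  0.019]), 'grip_force': np.float64(0.0), 'grip_width': np.float64(0.094)} 0.022
```

View pics/scene0.png

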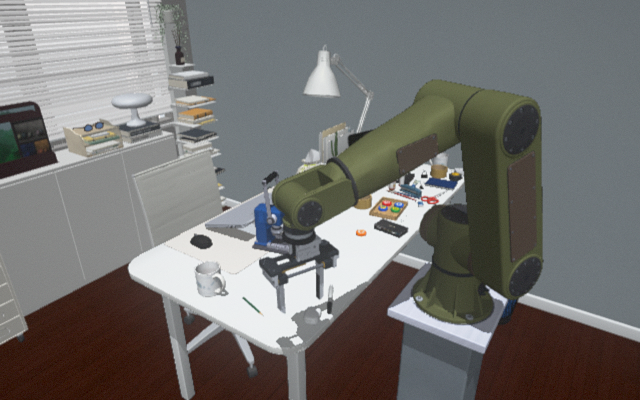

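View pics/top0.png

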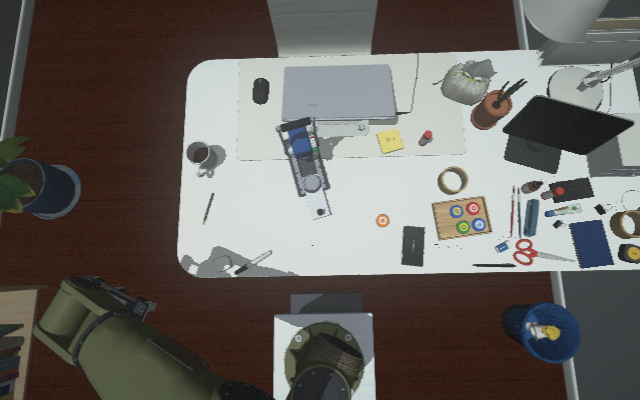

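The badge is in the top view at (382,220). The press head is around (297,130), the die at about (312,184) and the knob at about (320,211), with the tray drawn out. Next I'll enlarge the press area and measure.

Run:
```python
from h import *
np.set_printoptions(precision=4,suppress=True)
c=snap('top');s=snap('scene')
im=c['pixels'][108:228,270:400];cv2.imwrite('pics/topc.png',cv2.resize(im,None,fx=5,fy=4.99,interpolation=cv2.INTER_CUBIC))
im=s['pixels'][160:260,230:330];cv2.imwrite('pics/scc.png',cv2.resize(im,None,fx=6,fy=6,interpolation=cv2.INTER_CUBIC))
m=cv2.inRange(c['pixels'][205:235,368:398],(0,0,0),(255,255,255))
hsv=cv2.cvtColor(c['pixels'],cv2.COLOR_BGR2HSV)
sat=(hsv[205:236,366:400,1]>60).astype(np.uint8);M=cv2.moments(cv2.convexHull(cv2.findNonZero(sat)));u=(366+M['m10']/M['m00'],205+M['m01']/M['m00'])
print('badge',u,M['m00'],onz(c,u,.008))
for nm,u,z in(('die',(312,184),.043),('knob',(320,211),.054)):print(nm,onz(c,u,z))
```

```text
badge (382.13249651324963, 220.1534170153417) 119.5 [ 0.4464 -0.2068  0.008 ]
die [0.5689 0.0263 0.043 ]
knob [0.4754 0.0006 0.054 ]
```

View pics/topc.png

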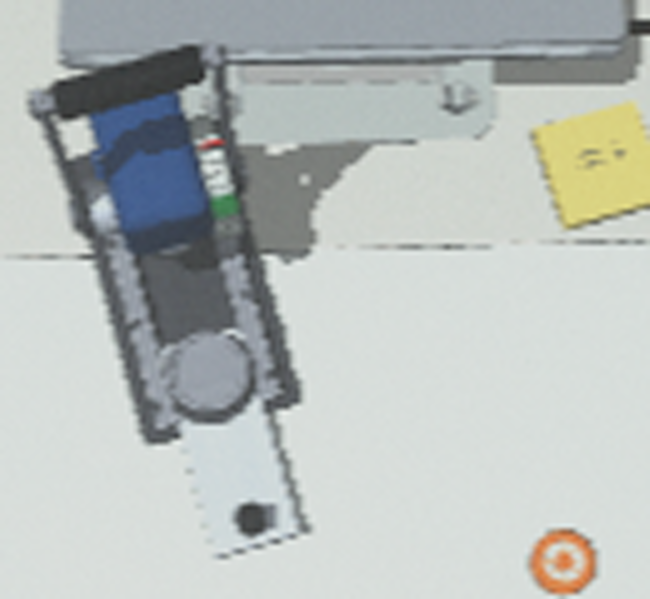

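View pics/scc.png

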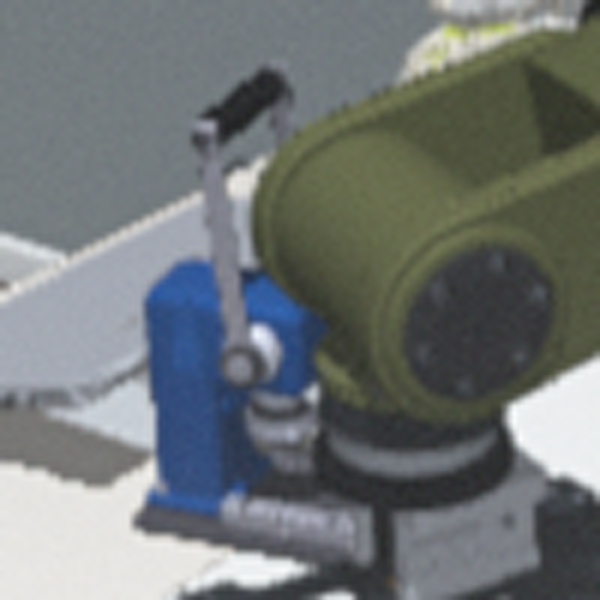

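The crop shows the die rim centred at about (210,376), the dark knob at (255,518) and the bar from (55,102) to (205,65). The red pointer is at (210,144) and the green mark at (225,205). I'll refine these with masks.

Run:
```python
from h import *
np.set_printoptions(precision=4,suppress=True)
c=snap('top');P=c['pixels'];hsv=cv2.cvtColor(P,cv2.COLOR_BGR2HSV);g=cv2.cvtColor(P,cv2.COLOR_BGR2GRAY)
def dark(x0,x1,y0,y1,t):
    n,l,s,ce=cv2.connectedComponentsWithStats((g[y0:y1,x0:x1]<t).astype(np.uint8))
    i=1+np.argmax(s[1:,4]);ys,xs=np.where(l==i);return np.c_[xs+x0,ys+y0].astype(np.float32)
k=dark(314,328,204,218,90);print('knob px',k.mean(0),len(k),onz(c,k.mean(0),.045))
b=dark(276,316,115,135,60);r=cv2.minAreaRect(b);print('bar',r)
a=np.deg2rad(r[2]);w,h=r[1];d=np.array([np.cos(a),np.sin(a)])*w/2 if w>h else np.array([-np.sin(a),np.cos(a)])*h/2
A,B,C=[onz(c,np.array(r[0])+q*d,.284) for q in(-1,1,0)];print(A,B,np.linalg.norm(A-B),'bar c',C,'yaw',np.arctan2(*( (A-B)[[1,0]]))-np.pi/2)
print(hsv[174:194:1,312].tolist())
e=cv2.Canny(cv2.resize(g[170:200,296:330],None,fx=6,fy=6,interpolation=cv2.INTER_CUBIC),60,150)
ci=cv2.HoughCircles(cv2.GaussianBlur(cv2.resize(g[165:202,292:334],None,fx=6,fy=6,interpolation=cv2.INTER_CUBIC),(5,5),0),cv2.HOUGH_GRADIENT,1,40,param1=100,param2=15,minRadius=38,maxRadius=62)
for q in ci[0][:4]:
    u=(292+(q[0]+.5)/6-.5,165+(q[1]+.5)/6-.5);print('die',u,q[2]/6,onz(c,u,.043))
for nm,lo,hi in(('red',(0,120,80),(6,255,255)),('red2',(170,120,80),(180,255,255)),('green',(45,90,50),(85,255,255))):
    for s_,ce in blobs(c,lo,hi,3):
        if 300<ce[0]<325 and 125<ce[1]<160: print(nm,s_,ce,onz(c,ce,.18))
```

```text
knob px [320.  211.5] 26 [0.475  0.0009 0.045 ]
bar ((307.5, 123.0), (2.0, 5.0), 90.0)
[0.6891 0.0171 0.284 ] [0.6895 0.031  0.284 ] 0.013895259205815707 bar c [0.6893 0.024  0.284 ] yaw -3.169149713665732
[[110, 24, 125], [107, 25, 165], [107, 24, 173], [105, 24, 171], [107, 24, 168], [106, 23, 170], [106, 23, 169], [106, 26, 170], [105, 24, 169], [108, 25, 171], [105, 27, 170], [104, 25, 172], [108, 25, 174], [106, 26, 168], [107, 24, 169], [108, 24, 159], [105, 19, 110], [98, 11, 90], [107, 18, 99], [93, 13, 218]]
die (np.float32(311.33334), np.float32(183.16667)) 9.3 [0.5718 0.0285 0.043 ]
green [312, 147, 6, 4, 17] [314.5, 148.7] [0.6479 0.0102 0.18  ]
```

Run:
```python
from h import *
np.set_printoptions(precision=4,suppress=True,linewidth=200)
c=snap('top');P=c['pixels'];g=cv2.cvtColor(P,cv2.COLOR_BGR2GRAY);hsv=cv2.cvtColor(P,cv2.COLOR_BGR2HSV)
print('die x298-326');[print(y,g[y,298:327]) for y in range(172,194)]
print('bar x278-314');[print(y,g[y,278:315]) for y in range(116,133)]
print('knob');[print(y,g[y,314:328]) for y in range(205,219)]
print('scale HSV h');
for y in range(132,154): print(y,[tuple(int(v) for v in hsv[y,x]) for x in range(309,319)])
```

```text
die x298-326
172 [133 134  93  82  95  92  94  95  95  93  91  91  91  94  91  93  91  94  94 131 157 156 154 145 107  85  93 103 182]
173 [149 167 134  83  91  94  93  95  94  94  93  92  94  94  93  93  94  96 105 124 146 156 156 158 126  86  96  96 117]
174 [156 155 121  72  84  94  94  94  92  93  91 108 120 121 119 100 148 203 214 187 159 155 157 164 132  75  85  92 117]
175 [156 153 131  87  85  92  93  96  93 111 147 151 146 159 155 163 171 137 101 175 195 167 156 157 126  76  85  94 116]
176 [157 156 146 112  85  90  93 102 140 146 126 147 161 164 160 161 159 155 141 111 115 148 157 158 166 131  86  96  94]
177 [159 155 168 135 101 157 161 151 153 154 163 163 162 161 159 162 159 149 150 135  91 128 158 156 165 133  86  95  98]
178 [163 156 157 131 173 181 145 125 142 160 162 161 161 162 158 158 160 161 149 139 122 106 135 154 157 122  87  95  90]
179 [149 157 158 146 162 146 130 144 154 162 160 161 158 158 158 159 158 159 159 151 152 127 134 157 157 148 111  87  93]
180 [141 157 155 168 161 145 124 137 161 158 158 160 159 160 157 159 160 160 158 159 158 129  99 137 157 152 11
[... 7818 characters left out ...]
 129), (68, 114, 128), (68, 118, 127), (67, 115, 126), (69, 92, 105), (77, 21, 86)]
150 [(110, 119, 118), (109, 97, 95), (110, 65, 79), (79, 64, 88), (70, 97, 118), (68, 117, 124), (67, 113, 122), (68, 109, 124), (70, 79, 100), (77, 22, 81)]
151 [(109, 88, 84), (107, 62, 78), (107, 56, 73), (83, 59, 78), (72, 67, 107), (71, 71, 122), (73, 42, 109), (81, 18, 102), (90, 12, 104), (90, 11, 89)]
152 [(108, 50, 76), (108, 52, 73), (108, 59, 74), (106, 36, 79), (90, 14, 106), (90, 7, 112), (90, 11, 113), (83, 9, 118), (80, 14, 109), (90, 11, 91)]
153 [(107, 62, 78), (106, 56, 77), (108, 51, 75), (106, 33, 84), (94, 15, 119), (90, 12, 127), (84, 12, 104), (86, 15, 119), (90, 12, 124), (90, 13, 95)]
```

Run:
```python
from h import *
np.set_printoptions(precision=4,suppress=True)
c=snap('top')
die=onz(c,(311.4,181.9),.043);kn=onz(c,(319.6,211.6),.054);bar=onz(c,(295.5,124.0),.284)
print(die,kn,bar)
v=(die-kn)[:2];print('len',np.linalg.norm(v),'yaw',np.arctan2(v[1],v[0]))
A=onz(c,(280.3,127.8),.284);B=onz(c,(310.5,120.2),.284);w=A-B;print('bar len',np.linalg.norm(w),'yaw',np.arctan2(-w[0],w[1]))
f=(bar-kn)[:2];print('yaw knob-bar',np.arctan2(f[1],f[0]),np.linalg.norm(f))
yaw=.26;ex=np.array([np.cos(yaw),np.sin(yaw)]);ey=np.array([-ex[1],ex[0]])
O=bar[:2]-.015*ex;print('O',O,'die out',(die[:2]-O)@ex,(die[:2]-O)@ey)
red=onz(c,(312.1,136.5),.181);print('red in press',(red[:2]-O)@ex,(red[:2]-O)@ey)
th=.8
for i in range(20):
    m=onz(c,(314.5,149.0),.135+.046*np.cos(th-.1));x=(m[:2]-O)@ex;th=.1+np.arcsin(np.clip(-x/.046,-1,1))
print('green',x,(m[:2]-O)@ey,m[2],'theta',th)
for t in np.arange(.3,1.25,.1):
    print(round(t,1),proj(c,[*(O-.046*np.sin(t-.1)*ex-.042*ey),.135+.046*np.cos(t-.1)]))
b=onz(c,(382.13,220.15),.009);print('badge',b)
```

```text
[0.5761 0.0282 0.043 ] [0.4734 0.0019 0.054 ] [0.6872 0.0574 0.284 ]
len 0.10602891419217465 yaw 0.2508260163916649
bar len 0.08640129763146134 yaw 0.2339135879748572
yaw knob-bar 0.2537683463078084 0.22088940420499145
O [0.6727 0.0535] die out -0.0998606628416356 0.00040380348550123416
red in press 0.004013933407172482 -0.03890752852677497
green -0.03212218862490837 -0.0357271348371457 0.16792666089792307 theta 0.8730315916670468
0.3 [314.2531 140.2731]
0.4 [314.6657 141.7352]
0.5 [315.0729 143.2024]
0.6 [315.4702 144.6583]
0.7 [315.8531 146.0867]
0.8 [316.2175 147.4717]
0.9 [316.5594 148.7983]
1.0 [316.8752 150.0524]
1.1 [317.1617 151.2206]
1.2 [317.416  152.2912]
badge [ 0.4463 -0.2067  0.009 ]
```
Great consistency. Yaw ~.252. Die out ~.100. θ mark ~ .87–.9 . Refine later.

The measurements agree with the given sizes: knob to die is 106 mm (given 105), the bar is 86 mm long, and the tray is drawn out about 100 mm. The yaw is about 0.252 and the mark is at about 0.88 rad. Next I'll compute the move to the badge.

Add to h.py:
```python
def to(P,o=None,Rc=None):
    o=o or ctrl.get_obs();Rc=R.from_euler('xyz',o['eef_rot']) if Rc is None else Rc
    return (Rc.inv().apply(np.array(P)-o['ee_pos'])).round(4)
```

```bash
python3 -c "
from h import *
print(to([.4463,-.2067,.10]))"
```

```text
[-0.4918 -0.5558  0.1275]
```

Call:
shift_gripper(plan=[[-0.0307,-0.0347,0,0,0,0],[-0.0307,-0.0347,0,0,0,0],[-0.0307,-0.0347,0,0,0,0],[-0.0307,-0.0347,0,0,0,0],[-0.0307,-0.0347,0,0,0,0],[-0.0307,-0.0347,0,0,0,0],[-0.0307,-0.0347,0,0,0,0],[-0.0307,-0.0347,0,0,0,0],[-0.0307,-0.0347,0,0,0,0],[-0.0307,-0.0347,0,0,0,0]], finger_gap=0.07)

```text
refused: plan: the value is too long (schema: maxItems 1). Nothing was moved.
```

The error is about the shape of the input: a list holding one list of rows, three levels of brackets. Fixing that and sending the same move.

Call:
shift_gripper(plan=[[[-0.0307,-0.0347,0,0,0,0],[-0.0307,-0.0347,0,0,0,0],[-0.0307,-0.0347,0,0,0,0],[-0.0307,-0.0347,0,0,0,0],[-0.0307,-0.0347,0,0,0,0],[-0.0307,-0.0347,0,0,0,0],[-0.0307,-0.0347,0,0,0,0],[-0.0307,-0.0347,0,0,0,0],[-0.0307,-0.0347,0,0,0,0],[-0.0307,-0.0347,0,0,0,0]]], finger_gap=0.07)

```text
time_s: 1.35
ee_pos: [0.3633, 0.0576, 0.2278]
eef_rot: [3.141, 0.001, 2.72]
force: [0.7, 0.8, -0.1]
grip_width: 0.0699
grip_force: 0.0
```

Call:
shift_gripper(plan=[[[-0.0307,-0.0347,0.01,0,0,0],[-0.0307,-0.0347,0.02,0,0,0],[-0.0307,-0.0347,0.02,0,0,0],[-0.0307,-0.0347,0.02,0,0,0],[-0.0307,-0.0347,0.02,0,0,0],[-0.0307,-0.0347,0.02,0,0,0],[0,0,0,0,0,0],[0,0,0,0,0,0]]])

```text
time_s: 2.15
ee_pos: [0.445, -0.2042, 0.1177]
eef_rot: [3.141, -0.002, 2.718]
force: [-0.1, 0.4, 0.3]
grip_width: 0.0697
grip_force: 0.0
```

```bash
python3 -c "
from h import *
print(to([.4463,-.2067,.0275]))
c=snap('top','t1.png')
print(blobs(c,(3,80,120),(20,255,255)))"
```

```text
[-0.0024 -0.0018  0.0902]
[([485, 90, 27, 26, 349], [496.8, 104.3]), ([473, 121, 23, 8, 42], [484.5, 125.6]), ([433, 197, 56, 42, 1071], [457.1, 217.2])]
```

Call:
shift_gripper(plan=[[[-0.0012,-0.0009,0.03,0,0,0],[-0.0012,-0.0009,0.03,0,0,0],[0,0,0.02,0,0,0],[0,0,0.0102,0,0,0],[0,0,0,0,0,0],[0,0,0,0,0,0]]])

```text
time_s: 2.8
ee_pos: [0.4474, -0.2063, 0.0294]
eef_rot: [-3.141, 0.002, 2.72]
force: [-0.6, 0.1, 0.4]
grip_width: 0.0699
grip_force: 0.0
```

Call:
shift_gripper(plan=[[[0,0,0,0,0,0],[0,0,0,0,0,0],[0,0,0,0,0,0],[0,0,0,0,0,0],[0,0,0,0,0,0],[0,0,0,0,0,0],[0,0,0,0,0,0],[0,0,0,0,0,0]]], finger_gap=0.03, clamp_n=12)

```text
time_s: 3.6
ee_pos: [0.447, -0.2066, 0.0284]
eef_rot: [-3.142, 0.0, 2.72]
force: [-0.7, -0.2, 6.4]
grip_width: 0.0425
grip_force: 12.0
```

The width is 42.5 mm with 6 N upward, so the pads may be sitting on the dome's edge. I'll reopen, go 2.5 mm lower and regrip.

Call:
shift_gripper(plan=[[[0,0,0,0,0,0],[0,0,0,0,0,0],[0,0,0.0025,0,0,0],[0,0,0,0,0,0],[0,0,0,0,0,0]]], finger_gap=0.06)

```text
time_s: 4.1
ee_pos: [0.4467, -0.2064, 0.0255]
eef_rot: [3.142, -0.0, 2.72]
force: [0.5, 0.1, -0.7]
grip_width: 0.0601
grip_force: 0.0
```

Call:
shift_gripper(plan=[[[0,0,0,0,0,0],[0,0,0,0,0,0],[0,0,0,0,0,0],[0,0,0,0,0,0],[0,0,0,0,0,0],[0,0,0,0,0,0]]], finger_gap=0.03, clamp_n=10)

```text
time_s: 4.7
ee_pos: [0.4469, -0.2065, 0.0257]
eef_rot: [-3.142, 0.0, 2.72]
force: [0.2, 0.2, -0.2]
grip_width: 0.0432
grip_force: 10.0
```

Run:
```python
from h import *
c=snap('top');im=c['pixels'][190:250,350:420];cv2.imwrite('pics/g1.png',cv2.resize(im,None,fx=8,fy=8,interpolation=cv2.INTER_CUBIC))
```

```text
(no output)
```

View pics/g1.png

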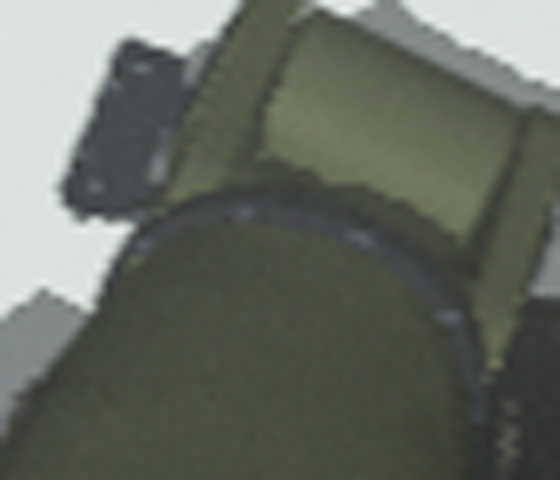

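The picture shows only the arm covering the badge. The numbers look right: 43.2 mm width and no vertical load. Lift, turn to the press yaw, then look from the scene camera.

Call:
shift_gripper(plan=[[[0,0,-0.01,0,0,0],[0,0,-0.03,0,0,0],[0,0,-0.04,0,0,0],[0,0,-0.02,0,0,-0.13],[0,0,0,0,0,-0.14],[0,0,0,0,0,-0.14],[0,0,0,0,0,-0.14],[0,0,0,0,0,-0.124],[0,0,0,0,0,0]]], clamp_n=10)

```text
time_s: 5.65
ee_pos: [0.4469, -0.2065, 0.1263]
eef_rot: [-3.141, 0.0, -2.887]
force: [0.5, -0.4, -0.5]
grip_width: 0.0431
grip_force: 10.0
```

Run:
```python
from h import *
o=ctrl.get_obs();print(o['eef_rot'],o['grip_width'],to([.5761,.0282,.125]))
c=snap('scene');print(blobs(c,(3,100,100),(20,255,255),10),proj(c,o['ee_pos']))
```

```text
[-3.14122410e+00  3.39543266e-04 -2.88737251e+00] 0.04307111931943915 [-0.1841  0.1946  0.0013]
[([181, 108, 31, 11, 174], [197.2, 112.1]), ([328, 159, 16, 28, 377], [335.3, 172.7]), ([438, 168, 9, 10, 40], [442.0, 172.1]), ([367, 196, 4, 10, 23], [368.9, 200.7]), ([354, 198, 3, 9, 17], [354.9, 201.7]), ([372, 203, 9, 13, 62], [376.3, 210.6]), ([363, 208, 4, 6, 17], [364.8, 210.9])] [361.63071648 206.16920508]
```

Call:
shift_gripper(plan=[[[-0.0263,0.0278,0,0,0,0],[-0.0263,0.0278,0,0,0,0],[-0.0263,0.0278,0,0,0,0],[-0.0263,0.0278,0,0,0,0],[-0.0263,0.0278,0,0,0,0],[-0.0263,0.0278,0,0,0,0],[-0.0263,0.0278,0,0,0,0],[0,0,0,0,0,0],[0,0,0.03,0,0,0],[0,0,0,0,0,0]]])

```text
time_s: 6.7
ee_pos: [0.5747, 0.0277, 0.0929]
eef_rot: [3.14, -0.005, -2.892]
force: [-0.1, -0.4, -0.3]
grip_width: 0.0432
grip_force: 10.0
```

Run:
```python
from h import *
print(to([.5761,.0282,.0667]))
c=snap('scene');im=c['pixels'][200:270,270:350];cv2.imwrite('pics/s2.png',cv2.resize(im,None,fx=8,fy=8,interpolation=cv2.INTER_CUBIC))
print(proj(c,[.5761,.0282,.043]),proj(c,[.4734,.0019,.054]))
```

```text
[-0.0016  0.0001  0.0261]
[300.96267774 240.13185761] [327.34289556 242.26971754]
```

View pics/s2.png

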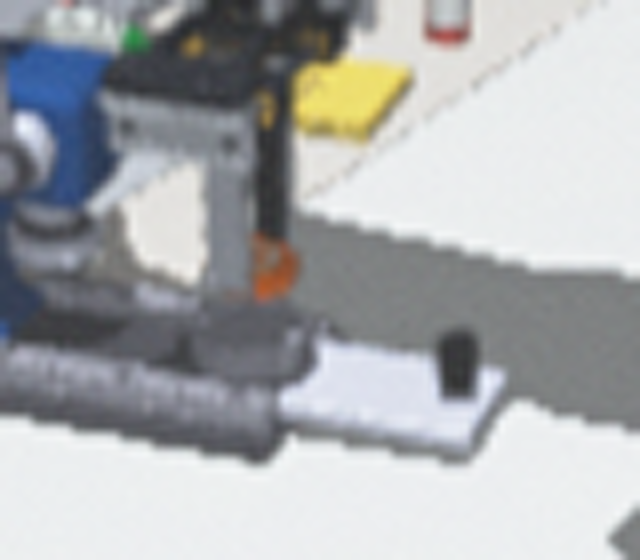

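The die is centred at about (301.6,240.6) and the knob top at (327.5,242.5), both matching projection. The orange badge sits between the fingers above the die. I'll check its outline against a flat, centred badge.

Run:
```python
from h import *
c=snap('scene');o=ctrl.get_obs();e=o['ee_pos']
a=np.linspace(0,2*np.pi,60);q=[]
for z in(.0672,.0767): q+=[proj(c,[e[0]+.022*np.cos(t),e[1]+.022*np.sin(t),z]) for t in a]
q=np.array(q);print('exp',q.min(0),q.max(0))
h=cv2.cvtColor(c['pixels'],cv2.COLOR_BGR2HSV)
m=cv2.inRange(h,(3,110,90),(20,255,255))[226:242,294:312];ys,xs=np.where(m>0);print('seen',xs.min()+294,ys.min()+226,xs.max()+294,ys.max()+226)
for r in m//255: print(''.join('.#'[v] for v in r))
```

```text
exp [295.00058684 229.47557308] [306.70574982 237.37455684]
seen 302 229 306 236
..................
..................
..................
........##........
........##........
...........##.....
...........##.....
.........####.....
........####......
........####......
........##........
..................
..................
..................
..................
..................
```

The outline matches a flat, centred badge, so I'll lower it and release.

Call:
shift_gripper(plan=[[[-0.0016,0,0.015,0,0,0],[0,0,0.008,0,0,0],[0,0,0.003,0,0,0],[0,0,0,0,0,0],[0,0,0,0,0,0],[0,0,0,0,0,0]]])

```text
time_s: 7.4
ee_pos: [0.5783, 0.0283, 0.0701]
eef_rot: [-3.141, 0.001, -2.889]
force: [-0.2, -0.2, -0.4]
grip_width: 0.0433
grip_force: 10.0
```

Call:
shift_gripper(plan=[[[0,0,0,0,0,0],[0,0,0,0,0,0],[0,0,0,0,0,0],[0,0,0,0,0,0]]], finger_gap=0.06)

```text
time_s: 7.8
ee_pos: [0.5781, 0.0283, 0.0697]
eef_rot: [-3.142, 0.0, -2.889]
force: [0.2, -0.0, 0.7]
grip_width: 0.0601
grip_force: 0.0
```

Call:
shift_gripper(plan=[[[0,0,-0.02,0,0,0],[0,0,-0.03,0,0,0],[0,0,0,0,0,0]]])

```text
time_s: 8.1
ee_pos: [0.5797, 0.0283, 0.1234]
eef_rot: [-3.14, 0.006, -2.889]
force: [0.4, -0.5, 0.3]
grip_width: 0.0603
grip_force: 0.0
```

Run:
```python
from h import *
print(to([.4734,.0019,.10]))
c=snap('scene');im=c['pixels'][200:270,270:350];cv2.imwrite('pics/s3.png',cv2.resize(im,None,fx=8,fy=8,interpolation=cv2.INTER_CUBIC))
```

```text
[0.1097 0.001  0.0228]
```

View pics/s3.png

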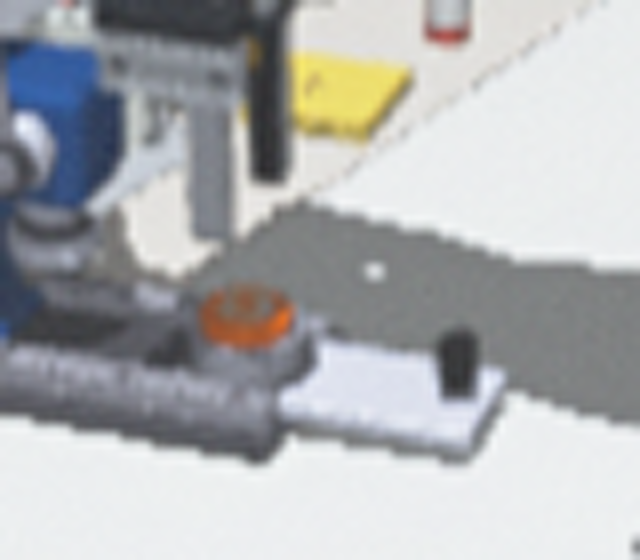

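The badge lies face up on the die, spanning about (200–293, 285–345) in the crop and slightly to the rear. I'll check numerically, with the top view too once the arm is clear, whether it's inside the rim.

Call:
shift_gripper(plan=[[[0.04,0,0,0,0,0],[0.04,0,0,0,0,0],[0.03,0.001,0,0,0,0],[0,0,0,0,0,0],[0,0,0,0,0,0]]])

```text
time_s: 8.65
ee_pos: [0.4713, 0.0018, 0.1195]
eef_rot: [3.142, -0.0, -2.89]
force: [0.6, 0.4, 0.0]
grip_width: 0.06
grip_force: 0.0
```

Run:
```python
from h import *
np.set_printoptions(precision=2,suppress=True)
die=np.array([.5761,.0282]);yaw=.252;ex=np.array([np.cos(yaw),np.sin(yaw)]);ey=np.array([-ex[1],ex[0]])
a=np.linspace(0,2*np.pi,90)
print(to([.4734,.0019,.10]))
for n in('scene','top'):
    c=snap(n);h=cv2.cvtColor(c['pixels'],cv2.COLOR_BGR2HSV)
    u0=proj(c,[*die,.045]).round().astype(int);x0,y0=u0-12
    m=cv2.inRange(h[y0:y0+25,x0:x0+25],(3,70,70),(20,255,255));p=cv2.findNonZero(m)
    print(n,u0)
    for r in m//255: print(''.join('.#'[v] for v in r))
    if p is not None: print('seen',p.min((0,1))+(x0,y0)-.5,p.max((0,1))+(x0,y0)+.5)
    for off in(0,.002,.003):
      for z in(.04,.043):
        q=np.array([proj(c,[*(die+off*ex+.022*(np.cos(t)*ex+np.sin(t)*ey)),zz]) for t in a for zz in(z,z+.0095)]);print(off,z,q.min(0),q.max(0))
```

```text
[-0.   -0.    0.02]
scene [301 240]
.........................
.........................
.........................
.........................
.........................
.........................
.........................
.........................
..........###............
.......######..##........
......###.###..###.......
......############.......
......###########........
......###########........
.......#########.........
..........###............
.........................
.........................
.........................
.........................
.........................
.........................
.........................
.........................
.........................
seen [294.5 235.5] [306.5 243.5]
0 0.04 [295.13 235.78] [306.76 243.77]
0 0.043 [295.11 235.1 ] [306.74 243.08]
0.002 0.04 [294.64 235.7 ] [306.27 243.68]
0.002 0.043 [294.62 235.02] [306.25 242.99]
0.003 0.04 [294.4  235.66] [306.02 243.64]
0.003 0.043 [294.37 234.98] [306.01 242.
[... 251 characters left out ...]

......###..##..####......
................###......
.........................
.........................
.........................
.........................
.........................
.........................
.........................
.........................
.........................
.........................
.........................
.........................
.........................
.........................
seen [304.5 174.5] [317.5 180.5]
0 0.04 [304.73 175.08] [318.  188.5]
0 0.043 [304.66 174.87] [317.96 188.32]
0.002 0.04 [304.58 174.52] [317.84 187.94]
0.002 0.043 [304.51 174.31] [317.81 187.76]
0.003 0.04 [304.5  174.24] [317.76 187.66]
0.003 0.043 [304.43 174.03] [317.73 187.48]
```

Call:
shift_gripper(plan=[[[0,0.045,0,0,0,0],[0,0.045,0,0,0,0],[0,0.045,0,0,0,0],[0,0.045,0,0,0,0],[0,0,0,0,0,0]]])

```text
time_s: 9.25
ee_pos: [0.4256, 0.1803, 0.1194]
eef_rot: [3.141, -0.0, -2.884]
force: [0.3, -0.4, -0.4]
grip_width: 0.0606
grip_force: 0.0
```

Run:
```python
from h import *
np.set_printoptions(precision=4,suppress=True)
die=np.array([.5761,.0282]);ex=np.array([np.cos(.252),np.sin(.252)]);ey=np.array([-ex[1],ex[0]])
c=snap('top');h=cv2.cvtColor(c['pixels'],cv2.COLOR_BGR2HSV);x0,y0=298,168
s=h[y0:y0+28,x0:x0+28]
m=cv2.inRange(s,(3,70,70),(20,255,255))
for r in m//255: print(''.join('.#'[v] for v in r))
hull=cv2.convexHull(cv2.findNonZero(m));M=cv2.moments(hull);u=np.array([x0+M['m10']/M['m00'],y0+M['m01']/M['m00']])
for z in(.048,):
    p=onz(c,u,z);print(u,M['m00'],'off',(p[:2]-die)@ex,(p[:2]-die)@ey)
im=c['pixels'][165:200,292:332];cv2.imwrite('pics/t3.png',cv2.resize(im,None,fx=14,fy=14,interpolation=cv2.INTER_CUBIC))
```

```text
............................
............................
............................
............................
............................
............................
............................
............###.............
..........########..........
.........##########.........
........###.....####........
........##...#..####........
.......###..###...##........
.......###.#####..##........
.......###..###...##........
.......###.......###........
........###.....####........
.........##########.........
.........#########..........
...........######...........
............................
............................
............................
............................
............................
............................
............................
............................
[311.1919 181.1527] 119.0 off 0.0015434525721423704 6.125488200959042e-05
```

View pics/t3.png

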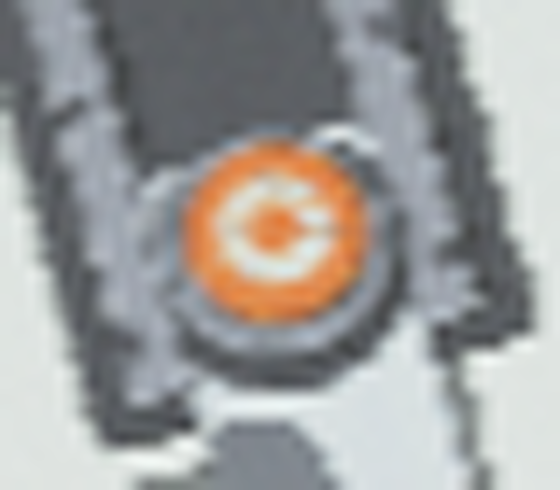

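The badge lies fully inside the die rim, with grey rim visible all round and roughly centred at (276,233) in the crop. Next is the knob.

Call:
shift_gripper(plan=[[[0,-0.045,0,0,0,0],[0,-0.045,0,0,0,0],[0,-0.045,0,0,0,0],[0,-0.045,0,0,0,0],[0,0,0,0,0,0],[0,0,0,0,0,0]]], finger_gap=0.045)

```text
time_s: 9.9
ee_pos: [0.4716, 0.0004, 0.1193]
eef_rot: [3.141, -0.001, -2.892]
force: [-0.2, 0.6, 0.6]
grip_width: 0.0449
grip_force: 0.0
```

```bash
python3 -c "
from h import *
print(to([.4734,.0019,.055]))"
```

```text
[-0.0022  0.0009  0.0643]
```

Call:
shift_gripper(plan=[[[-0.0022,0.0009,0.03,0,0,0],[0,0,0.025,0,0,0],[0,0,0.009,0,0,0],[0,0,0,0,0,0],[0,0,0,0,0,0]]])

```text
time_s: 10.4
ee_pos: [0.4737, 0.0036, 0.0565]
eef_rot: [-3.141, 0.001, -2.889]
force: [0.6, -0.4, 1.0]
grip_width: 0.0449
grip_force: 0.0
```

Call:
shift_gripper(plan=[[[0,0,0,0,0,0],[0,0,0,0,0,0],[0,0,0,0,0,0],[0,0,0,0,0,0],[0,0,0,0,0,0]]], finger_gap=0.005, clamp_n=20)

```text
time_s: 10.9
ee_pos: [0.474, 0.002, 0.0562]
eef_rot: [-3.139, 0.001, -2.889]
force: [2.7, -12.9, -0.2]
grip_width: 0.0192
grip_force: 20.0
```

```bash
python3 -c "
from h import *
e=[.5761-.4734,.0282-.0019];y=.252;d=np.array([np.cos(y),np.sin(y),0])
o=ctrl.get_obs();print(to(o['ee_pos']+.1*d),to(o['ee_pos']+np.array([0,0,.055-o['ee_pos'][2]])))"
```

```text
[-0.1    -0.      0.0001] [0.     0.     0.0012]
```

Call:
shift_gripper(plan=[[[-0.003,-0.0016,0,0,0,0],[-0.008,0,0,0,0,0],[-0.013,0,0,0,0,0],[-0.015,0,0,0,0,0],[-0.015,0,0,0,0,0],[-0.015,0,0,0,0,0],[-0.012,0,0,0,0,0],[-0.008,0,0,0,0,0],[-0.004,0,0,0,0,0],[0,0,0,0,0,0]]])

```text
time_s: 11.9
ee_pos: [0.5645, 0.0254, 0.0561]
eef_rot: [3.141, 0.001, -2.889]
force: [0.5, 4.0, 5.8]
grip_width: 0.0193
grip_force: 20.0
```

Call:
shift_gripper(plan=[[[-0.003,0,0,0,0,0],[-0.002,0,0,0,0,0],[-0.002,0,0,0,0,0],[0,0,0,0,0,0]]])

```text
time_s: 12.3
ee_pos: [0.5699, 0.0268, 0.0561]
eef_rot: [3.141, -0.002, -2.889]
force: [-7.4, 2.2, 10.5]
grip_width: 0.0193
grip_force: 20.0
```

Call:
shift_gripper(plan=[[[-0.002,0,0,0,0,0],[-0.002,0,0,0,0,0],[0,0,0,0,0,0],[0,0,0,0,0,0]]])

```text
time_s: 12.7
ee_pos: [0.5724, 0.0275, 0.0557]
eef_rot: [3.141, -0.005, -2.889]
force: [-16.3, -1.6, 14.3]
grip_width: 0.0193
grip_force: 20.0
```

Run:
```python
from h import *
o=ctrl.get_obs();y=.252;print(o['ee_pos'],o['force'],'O est',o['ee_pos'][:2]+.105*np.array([np.cos(y),np.sin(y)]))
```

```text
[0.57237998 0.02749483 0.05567228] [-16.32037333  -1.55486424  14.29143616] O est [0.67406363 0.05367567]
```

Call:
shift_gripper(plan=[[[-0.003,0,0,0,0,0],[0,0,0,0,0,0],[0,0,0,0,0,0]]])

```text
time_s: 13.0
ee_pos: [0.5749, 0.0282, 0.0553]
eef_rot: [3.14, -0.006, -2.889]
force: [-17.3, -2.5, 10.9]
grip_width: 0.0193
grip_force: 20.0
```

Run:
```python
from h import *
o=ctrl.get_obs();print(o['ee_pos'],o['force'],o['moment'])
c=snap('scene');
m=cv2.inRange(cv2.cvtColor(c['pixels'],cv2.COLOR_BGR2HSV),(3,80,60),(20,255,255))[215:245,260:310]
for r in m//255: print(''.join('.#'[v] for v in r))
im=c['pixels'][190:260,245:325];cv2.imwrite('pics/s4.png',cv2.resize(im,None,fx=8,fy=8,interpolation=cv2.INTER_CUBIC))
```

```text
[0.57488506 0.0281538  0.05526685] [-17.27771793  -2.51320427  10.90656157] [-0.31951026  3.3399374  -0.0569571 ]
.................................#............#.#.
.................................##..............#
..................................................
..................................................
...........................................##.....
...........................................##.....
.............................................#....
.............................................#....
..................................................
..................................................
..................................................
..................................................
..................................................
..................................................
..................................................
..................................................
..................................................
..................................................
.....................#............................
............##......###...........................
...........#######.####...........................
...........###########............................
............##########............................
.............########.............................
..................................................
..................................................
..................................................
..................................................
..................................................
..................................................
```

View pics/s4.png

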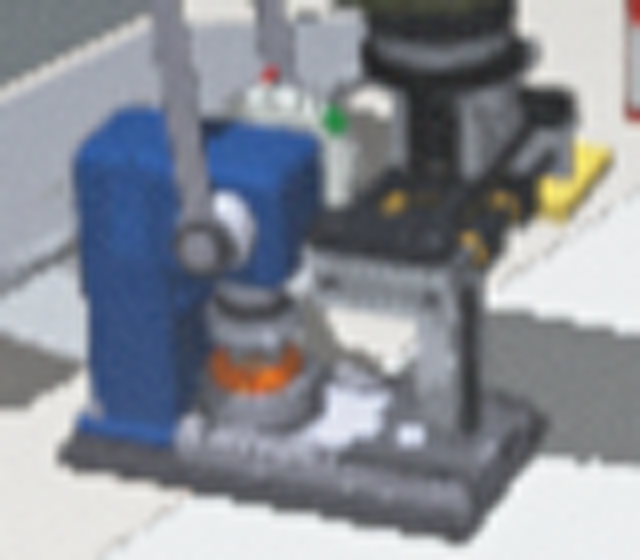

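The badge is in the die under the ram, at about (256,370) in the crop, with the drum's red and green also visible. I'll check whether the die is fully home.

Run:
```python
from h import *
np.set_printoptions(precision=2,suppress=True)
c=snap('scene')
y=.252;ex=np.array([np.cos(y),np.sin(y)]);ey=np.array([-ex[1],ex[0]]);O=np.array([.6727,.0535])
a=np.linspace(0,2*np.pi,90)
for off in(-.006,-.003,0,.0015,.003):
    q=np.array([proj(c,[*(O+off*ex+.022*(np.cos(t)*ex+np.sin(t)*ey)),z]) for t in a for z in(.04,.0495)]);print(off,q.min(0),q.max(0))
o=ctrl.get_obs();print(o['ee_pos'],o['force'],(o['ee_pos'][:2]-O)@ex,(o['ee_pos'][:2]-O)@ey)
g=cv2.cvtColor(c['pixels'],cv2.COLOR_BGR2GRAY)
h=cv2.cvtColor(c['pixels'],cv2.COLOR_BGR2HSV)
for r in range(232,240): print(r,[(int(a),int(b)) for a,b,_ in h[r,267:287]])
for r in (240,241,242): print(r,g[r,265:292])
for r in (226,228,230): print('pad',r,g[r,265:290])
print([proj(c,[*(O+s*.02*ey*0+s*.02*np.array([0.64,-0.77])),.066]) for s in(-1,1)])
```

```text
-0.006 [272.63 231.96] [284.14 239.73]
-0.003 [271.93 231.84] [283.43 239.6 ]
0 [271.22 231.72] [282.72 239.47]
0.0015 [270.87 231.66] [282.37 239.4 ]
0.003 [270.52 231.6 ] [282.02 239.34]
[0.57 0.03 0.06] [-17.78  -1.59  11.58] -0.10103736438775518 -0.00015533960431199714
232 [(111, 106), (110, 92), (109, 100), (111, 82), (107, 60), (114, 30), (114, 28), (110, 29), (112, 25), (112, 29), (111, 29), (110, 32), (114, 29), (123, 19), (176, 15), (165, 4), (75, 4), (30, 9), (70, 6), (38, 7)]
233 [(109, 100), (110, 98), (111, 89), (111, 94), (136, 41), (175, 57), (170, 21), (115, 22), (116, 27), (117, 22), (108, 26), (115, 20), (127, 17), (5, 47), (9, 97), (11, 37), (45, 4), (30, 4), (45, 4), (0, 4)]
234 [(111, 102), (111, 90), (110, 95), (120, 60), (1, 70), (8, 145), (10, 93), (0, 5), (8, 26), (8, 52), (10, 56), (0, 5), (9, 16), (9, 105), (10, 148), (8, 94), (126, 12), (120, 2), (20, 6), (20, 7)]
235 [(111, 112), (108, 103), (112, 90), (123, 37), (10, 110), (9, 168), (9, 132), (10, 74), (10, 86), (12, 91), (12, 89), (11, 74), (8, 92), (11, 150), (10, 163), (8, 104), (130, 15), (108, 21), 
[... 933 characters left out ...]
  97 106 124 144 148 144 151 144 141 131 122 115
  98  86 134 213 227 226 226 226 226]
241 [ 79  77  72  94 114  93  95 119 132 136 138 140 139 140 133 127 120 110
  96  94 145 224 226 224 226 225 219]
242 [ 81  81 109 166 160 124 104 119 126 136 140 140 136 132 129 118 107 100
 105 144 193 227 226 227 225 225 222]
pad 226 [ 74  65  72  66  65  66  70  92 111 122 123 120 118 104  90 101 154 174
 154 142 126 129 131 132 130]
pad 228 [ 76  72  73  66  60  74 102  75  70  78  90  88  87  83  69  73  96 120
 119 133 151 186 195 185 169]
pad 230 [ 76  68  61  60  63  72 107 119 118 114 106 110 112 119 120 127 123 115
 119 119 137 191 229 229 227]
[array([276.77, 233.27]), array([276.67, 228.26])]
```

The badge spans px 270.6–282.4, matching the die at home, and the fingers have begun to slip on the knob against the stop. So the tray is home. Release, rise, turn to the bar, and triangulate the mark.

Call:
shift_gripper(plan=[[[0,0,0,0,0,0],[0,0,0,0,0,0],[0,0,0,0,0,0],[0,0,-0.02,0,0,0],[0,0,-0.045,0,0,0],[0,0,-0.045,0,0,0],[0,0,-0.045,0,0,0],[0,0,-0.045,0,0,0],[0,0,-0.045,0,0,0],[0,0,-0.045,0,0,0]]], finger_gap=0.045)

```text
time_s: 14.1
ee_pos: [0.5769, 0.0284, 0.3477]
eef_rot: [-3.141, 0.0, -2.889]
force: [0.4, -0.2, 0.1]
grip_width: 0.0448
grip_force: 0.0
```

Call:
shift_gripper(plan=[[[0,0,-0.01,0,0,0.1424],[0,0,0,0,0,0.1428],[0,0,0,0,0,0.1428],[0,0,0,0,0,0.1428],[0,0,0,0,0,0.1428],[0,0,0,0,0,0.1428],[0,0,0,0,0,0.1428],[0,0,0,0,0,0.1428],[0,0,0,0,0,0.1428],[0,0,0,0,0,0.1428]]])

```text
time_s: 15.1
ee_pos: [0.5773, 0.0284, 0.3556]
eef_rot: [3.142, 0.0, 1.96]
force: [0.2, -0.1, -0.6]
grip_width: 0.0452
grip_force: 0.0
```

Call:
shift_gripper(plan=[[[0,0,0,0,0,0.1428],[0,0,0,0,0,0]]], finger_gap=0.06)

```text
time_s: 15.3
ee_pos: [0.5773, 0.0284, 0.3556]
eef_rot: [3.142, 0.0, 1.821]
force: [-0.2, -0.5, 0.3]
grip_width: 0.0576
grip_force: 0.0
```

Run:
```python
from h import *
np.set_printoptions(precision=4,suppress=True)
y=.252;ex=np.array([np.cos(y),np.sin(y)]);ey=np.array([-ex[1],ex[0]]);O=np.array([.6727,.0535])
o=ctrl.get_obs();print(o['ee_pos'],o['eef_rot'],to([.6872,.0574,.36]))
s=snap('scene')
def near(c,lo,hi,u,a=2):
    return [(st,ce) for st,ce in blobs(c,lo,hi,a) if np.hypot(*(np.array(ce)-u))<9]
print(near(s,(0,90,60),(6,255,255),(278.7,199)),near(s,(172,90,60),(180,255,255),(278.7,199)),near(s,(45,80,40),(90,255,255),(287,205)))
c=snap('top');print(near(c,(45,80,50),(90,255,255),(314.5,149)))
for nm,u1,u2 in(('red',(312.1,136.5),(278.75,199.1)),('green',(314.5,149.0),(286.9,205))):
    p,e=tri(c,u1,s,u2);q=p[:2]-O;print(nm,q@ex,q@ey,p[2]-.135,'gap',e,'ang',np.arctan2(-(q@ex),p[2]-.135)+.1)
```

```text
[0.5773 0.0284 0.3556] [3.1416 0.     1.821 ] [ 0.0009  0.1137 -0.0044]
[] [([278, 199, 2, 1, 2], [278.5, 199.0])] [([286, 203, 2, 4, 7], [286.4, 204.7])]
[]
red 0.00347240001205441 -0.03883440026578007 0.047890311791402296 gap 0.0004279288053205978 ang 0.0276193067797513
green -0.030849625323614287 -0.03614353755310364 0.02942372614434885 gap 0.00038762041435857944 ang 0.9090509589686553
```

Call:
shift_gripper(plan=[[[0,0.04,0,0,0,0],[0,0.04,0,0,0,0],[0.0009,0.0337,0,0,0,0],[0,0,0,0,0,0],[0,0,0.03,0,0,0],[0,0,0,0,0,0],[0,0,0,0,0,0]]])

```text
time_s: 16.1
ee_pos: [0.6866, 0.0576, 0.3266]
eef_rot: [-3.141, -0.0, 1.825]
force: [-0.1, 0.2, 0.2]
grip_width: 0.0602
grip_force: 0.0
```

```bash
python3 -c "
from h import *
o=ctrl.get_obs();print(to([.6872,.0574,.287]),o['force'])"
```

```text
[-0.0003  0.0005  0.0396] [-0.1376814   0.2300827   0.21332341]
```

Call:
shift_gripper(plan=[[[0,0.0005,0.02,0,0,0],[0,0,0.015,0,0,0],[0,0,0.005,0,0,0],[0,0,0,0,0,0],[0,0,0,0,0,0]]])

```text
time_s: 16.6
ee_pos: [0.6878, 0.0578, 0.2875]
eef_rot: [3.14, 0.0, 1.824]
force: [-0.1, -0.3, 0.4]
grip_width: 0.0598
grip_force: 0.0
```

Call:
shift_gripper(plan=[[[0,0,0,0,0,0],[0,0,0,0,0,0],[0,0,0,0,0,0],[0,0,0,0,0,0],[0,0,0,0,0,0],[0,0,0,0,0,0]]], finger_gap=0.01, clamp_n=30)

```text
time_s: 17.2
ee_pos: [0.6878, 0.0579, 0.2858]
eef_rot: [3.141, 0.0, 1.823]
force: [3.1, 0.7, -0.3]
grip_width: 0.0209
grip_force: 30.0
```

```bash
python3 -c "
from h import *
o=ctrl.get_obs();print(o['ee_pos'],o['force'],o['moment'])"
```

```text
[0.68784504 0.05786761 0.28575892] [ 3.12896128  0.65456229 -0.34779736] [ 0.05241956 -0.56129116  0.06372307]
```

The bar is held (20.9 mm). I'll pull along the arc in 0.1 rad steps, checking halfway.

Create ang.py:
```python
from h import *
o=ctrl.get_obs();y=.252;ex=np.array([np.cos(y),np.sin(y)]);O=np.array([.6727,.0535])
Rm=R.from_euler('xyz',o['eef_rot']).as_matrix();g=o['ee_pos']+.002*Rm[:,2];x=(g[:2]-O)@ex;z=g[2]-.135
print('theta',np.arctan2(-x,z)+.1,'rad',np.hypot(x,z),'y',(g[:2]-O)@[-ex[1],ex[0]],'tilt',np.arccos(-Rm[2,2]),o['force'].round(1),o['qpos'].round(2),o['grip_width'])
```

```bash
python3 ang.py
```

```text
theta -0.005532799600673072 rad 0.1495911570889625 y 0.00045315122756600656 tilt 0.0008888223061102706 [ 3.1  0.7 -0.3] [ 0.03  0.6   0.95  0.    1.58 -0.22] 0.020938194711454795
```

Call:
shift_gripper(plan=[[[0,-0.0076,-0.0006,-0.05,0,0],[0,-0.0152,-0.0008,-0.1,0,0],[0,-0.0152,-0.0008,-0.1,0,0],[0,-0.0152,-0.0008,-0.1,0,0],[0,-0.0076,-0.0006,-0.05,0,0],[0,0,0,0,0,0],[0,0,0,0,0,0]]])

```text
time_s: 17.9
ee_pos: [0.6291, 0.0428, 0.2791]
eef_rot: [2.742, -0.0, 1.823]
force: [7.6, 1.5, -6.6]
grip_width: 0.0216
grip_force: 30.0
```

```bash
python3 ang.py
```

```text
theta 0.40097841255169286 rad 0.1489626108304749 y 0.00047897299042660296 tilt 0.39921308638017355 [ 7.6  1.5 -6.6] [-0.03  0.24  1.52  0.13  1.   -0.34] 0.021554306645788893
```

Call:
shift_gripper(plan=[[[0,-0.0076,-0.0006,-0.05,0,0],[0,-0.0152,-0.0008,-0.1,0,0],[0,-0.0152,-0.0008,-0.1,0,0],[0,-0.0152,-0.0008,-0.1,0,0],[0,-0.0152,-0.0008,-0.1,0,0],[0,0,0,0,0,0],[0,0,0,0,0,0],[0,0,0,0,0,0]]])

```text
time_s: 18.7
ee_pos: [0.5763, 0.0291, 0.2489]
eef_rot: [2.312, -0.002, 1.826]
force: [16.5, -6.5, -7.2]
grip_width: 0.0213
grip_force: 30.0
```

```bash
python3 ang.py
```

Run:
```python
from h import *
c=snap('top');s=snap('scene')
for n,k,u in(('top',c,(314.5,149)),('scene',s,(286.5,204.5))):
    h=cv2.cvtColor(k['pixels'],cv2.COLOR_BGR2HSV);x0,y0=int(u[0])-7,int(u[1])-8
    print(n,x0,y0)
    for r in range(y0,y0+15): print(r,''.join('R' if (p[0]<9 or p[0]>168) and p[1]>70 and p[2]>60 else 'G' if 45<p[0]<90 and p[1]>60 else '.' for p in h[r,x0:x0+16]))
a=cv2.resize(c['pixels'][130:165,290:330],None,fx=9,fy=9,interpolation=cv2.INTER_CUBIC);b=cv2.resize(s['pixels'][185:220,265:305],None,fx=9,fy=9,interpolation=cv2.INTER_CUBIC)
cv2.imwrite('pics/m1.png',np.hstack([a,b]))
```

```text
theta 0.816322684685292 rad 0.1492014526535046 y 0.0004457434407603711 tilt 0.8291708027210511 [16.5 -6.5 -7.2] [-0.14  0.03  1.99  0.72  0.44 -0.95] 0.02125346447544316
top 307 141
141 ................
142 ................
143 ................
144 ................
145 ................
146 ................
147 ......GGGG......
148 .....GG.RRR.....
149 .....G.RRGG.....
150 .....GGGGGG.....
151 .....GGG........
152 ................
153 ................
154 ................
155 ................
scene 279 196
196 ................
197 ................
198 ................
199 ................
200 ................
201 ................
202 ................
203 ................
204 ................
205 ................
206 ................
207 ................
208 ................
209 ................
210 ................
```

View pics/m1.png

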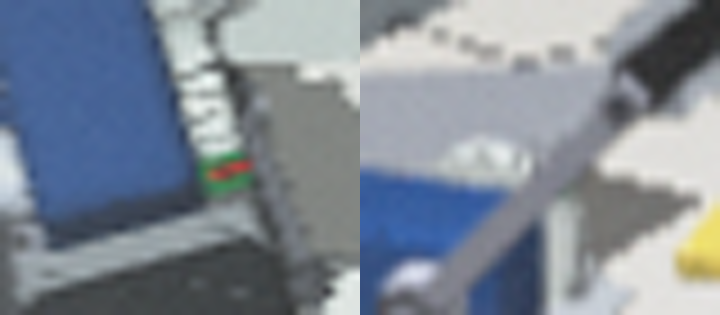

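The pointer shows red inside the green clip in the top panel, at about (228,172), just short of the middle. I'll measure it sub-pixel.

Create mk.py:
```python
from h import *
G=[];D=[]
for i in range(3):
    c=snap('top');p=c['pixels'].astype(float)[144:155,309:319];b,g,r=p[...,0],p[...,1],p[...,2]
    yy,xx=np.mgrid[144:155,309:319]
    wr=np.clip(r-np.maximum(b,g)-5,0,None);wr[:,:1]=0
    wg=np.clip(g-r-12,0,None)*(g>b-5)
    m=(wr>15)|(wg>10)
    cr=np.array([(wr*xx).sum(),(wr*yy).sum()])/wr.sum();cm=np.array([xx[m].mean(),yy[m].mean()])
    D.append(np.r_[cr,cm])
D=np.mean(D,0);print('red',D[:2],'clip',D[2:])
# along-clip direction in px/rad near .87
y=.252;ex=np.array([np.cos(y),np.sin(y)]);ey=np.array([-ex[1],ex[0]]);O=np.array([.6727,.0535])
f=lambda t:proj(c,[*(O-.046*np.sin(t-.1)*ex-.0375*ey),.135+.046*np.cos(t-.1)])
# axis of pointer in px (along press y), remove that part
d=f(.92)-f(.82);n=proj(c,[*(O+.01*ey),.17])-proj(c,[*O,.17])
print('d theta',np.linalg.solve(np.c_[d/.1,n],D[2:]-D[:2])[0],f(.87))
```

```bash
python3 mk.py
```

```text
red [315.31450528 148.33992647] clip [314.3236715  148.78864734]
d theta 0.012790407775994892 [315.00236543 148.92940746]
```

Call:
shift_gripper(plan=[[[0,-0.0046,-0.0002,-0.03,0,0],[0,0,0,0,0,0],[0,0,0,0,0,0],[0,0,0,0,0,0]]])

```text
time_s: 19.35
ee_pos: [0.5733, 0.0286, 0.2463]
eef_rot: [2.282, -0.001, 1.827]
force: [14.3, -4.1, -3.2]
grip_width: 0.0215
grip_force: 30.0
```

```bash
python3 ang.py; python3 mk.py
```

Run:
```python
from h import *
c=snap('top');p=c['pixels']
for r in range(145,154): print(r,[tuple(int(v) for v in p[r,x][::-1]) for x in range(311,319)])
```

```text
theta 0.8427273933057676 rad 0.1492584561494084 y 0.0006566330098891453 tilt 0.859972575216463 [14.3 -4.1 -3.2] [-0.14  0.02  2.02  0.83  0.41 -1.05] 0.021502614910813584
red [315.29793783 148.72203852] clip [314.20833333 148.75      ]
d theta -0.01907133709565786 [315.00236543 148.92940746]
145 [(149, 160, 159), (160, 170, 167), (181, 195, 192), (174, 186, 183), (183, 194, 191), (161, 170, 168), (101, 105, 109), (115, 120, 126)]
146 [(100, 114, 127), (174, 187, 186), (207, 217, 216), (208, 219, 216), (187, 204, 196), (128, 143, 136), (103, 110, 114), (118, 123, 131)]
147 [(76, 90, 109), (111, 138, 127), (130, 171, 145), (104, 152, 121), (71, 134, 89), (68, 119, 84), (88, 103, 98), (113, 116, 122)]
148 [(61, 76, 96), (68, 116, 85), (70, 137, 90), (79, 129, 86), (80, 104, 78), (126, 88, 74), (147, 83, 77), (131, 108, 113)]
149 [(62, 75, 97), (64, 110, 82), (138, 109, 79), (178, 71, 69), (170, 75, 70), (133, 78, 70), (87, 73, 66), (88, 95, 96)]
150 [(61, 69, 82), (68, 93, 85), (81, 110, 83), (74, 101, 74), (65, 114, 77), (75, 129, 89), (76, 111, 87), (73, 82, 79)]
151 [(59, 67, 78), (64, 84, 81), (77, 111, 91), (91, 127, 103), (91, 112, 101), (101, 107, 106), (103, 108, 108), (91, 95, 96)]
152 [(60, 67, 78), (66, 72, 79), (105, 113, 112), (116, 122, 120), (115, 120, 120), (118, 125, 124), (109, 115, 114), (91, 94, 95)]
153 [(59, 67, 77), (73, 79, 87), (120, 127, 128), (128, 137, 135), (105, 109, 109), (118, 126, 124), (125, 133, 132), (94, 97, 99)]
```

The pointer now sits within about 0.1 px of the clip's middle. I'll check that the badge and tray are still home and the pose is steady, then hand in.

Call:
shift_gripper(plan=[[[0,0,0,0,0,0],[0,0,0,0,0,0],[0,0,0,0,0,0],[0,0,0,0,0,0],[0,0,0,0,0,0]]])

```text
time_s: 20.05
ee_pos: [0.5733, 0.0286, 0.2463]
eef_rot: [2.282, -0.001, 1.827]
force: [15.1, -4.4, -3.5]
grip_width: 0.0215
grip_force: 30.0
```

```bash
python3 ang.py; python3 mk.py
```

Run:
```python
from h import *
s=snap('scene')
m=cv2.inRange(cv2.cvtColor(s['pixels'],cv2.COLOR_BGR2HSV),(3,70,50),(20,255,255))[226:246,264:292]
for i,r in enumerate(m//255): print(226+i,''.join('.#'[v] for v in r))
im=s['pixels'][170:260,235:335];cv2.imwrite('pics/f.png',cv2.resize(im,None,fx=6,fy=6,interpolation=cv2.INTER_CUBIC))
```

```text
theta 0.842536738057747 rad 0.14926293165253063 y 0.000657516803667605 tilt 0.85999332926237 [15.1 -4.4 -3.5] [-0.14  0.02  2.02  0.83  0.41 -1.05] 0.021470077364572827
red [315.30270704 148.71898771] clip [314.20833333 148.75      ]
d theta -0.0189463477083283 [315.00236543 148.92940746]
226 ............................
227 ............................
228 ............................
229 ............................
230 ............................
231 ............................
232 ............................
233 ............................
234 ............................
235 .......##........##.........
236 .......####...#####.........
237 ........##########..........
238 ........#########...........
239 ............................
240 ............................
241 ............................
242 ............................
243 ............................
244 ............................
245 ............................
```

View pics/f.png

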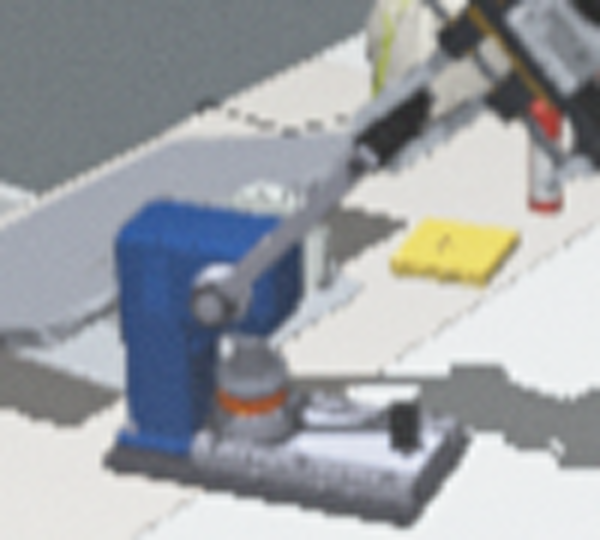

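The picture shows the ram pad pressed on the flat badge at about (252,402), the tray home with its knob at (404,425), and the handle held forward.

```bash
python3 -c "
from station import ctrl
print(ctrl.hand_in())"
```

```text
the job is handed in; nothing more can be done
None
```

I handed the job in at about 20 s: the badge lies flat and face up in the die, the tray is fully home, and the gripper is still holding the handle with the red pointer on the green mark (within about 0.02 rad of its middle by the top camera); I have no verdict back.

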